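# Microscope parts set out on the rail by height

### The arm

A 6-joint arm with a two-finger parallel gripper is mounted at the origin on a cart in front of the work surface, level with it; the furniture and walls round the work are solid. World frame = base frame: x ahead of the robot, y to its left, z up, the work surface at z = 0. Lengths are in m, angles in degrees, forces in N, time in s.
With the tool pointing down it reaches from about 0.4 to 0.825 m from the base axis. Payload 7 kg.
Tool frame: the origin (TCP) lies between the finger pads; the fingertips stand 19 mm ahead of it and the grasp point (between the pads) is the TCP; x points along the fingers, y is the direction in which the jaws open and shut, and the axes are right-handed (so a half turn about x gives the same grasp; the last joint's range is limited). The gripper opens to 88 mm and grips with 3 to 60 N. Pads are 19 mm wide; open, the fingers measure 130 mm over their backs; the gripper's body (78 mm by 193 mm) begins 47 mm behind the grasp point.
Start: joints at [87.611, 20.546, 0.682, 0, -70.136, -16.507], TCP at [0.219, 0.639, 0.246] pointing down, gripper open.
Joint ranges: [-176.03, 176.03], [-82.01, 121.73], [-58.28, 71.71], [-173.87, 95.51], [-174.79, -0.11], [-173.66, 173.66]. Speed limits (degrees/s): [136.94, 136.94, 172.46, 180, 180, 180].

### API

Orientations are given as [roll, pitch, yaw] about the fixed x, y, z axes, in that order (R = Rz(yaw) Ry(pitch) Rx(roll)).
In Python, from plant import r gives the robot as it stands.
- The arm moves only by the tool send_rows, never from a script. Its argument "plan" is a list of rows, each a list of 2 entries, a list of its own where there are three numbers: the shift along the tool's x, y, z scaled (see below), then the turn, a rotation vector about the tool's x, y, z scaled (see below). A call has exactly 5 rows; each row is the pose to reach, as a shift and turn from the pose measured when the call began, along the tool's axes at that moment; what a row does not reach only later rows make up. The controller multiplies each number of a shift by 0.15 m and each number of a turn by pi/4 rad. A row lasts 1/10 s, in which the tool goes at most 50 mm and 8.59 degrees, less where a joint would pass 70% of its speed; a pose out of reach is approached as far as the arm can. A call with a number of a shift or a turn outside -1 to 1 is refused whole. A call with a gripper value outside its range is refused whole. "jaw" is the opening, from -1 (shut) to 1 (fully open), so that 0 is half open, set as the call begins (left out, the last holds). The fingers move at their own pace and stop on an object; "force" is the grip in N (left out, the last holds). Time passes only in rows, so rows that repeat a pose let the fingers close, or fill a call up. It gives the time, the measured TCP pose, the force and the opening at its end, in the units of the state.
- r.get_state(): the state, without advancing time (a new reading comes with each control period).
- r.capture(name): name is "side" or "top" or "wrist"; returns a dict with "color" (480x640x3 uint8, red, green, blue), "range_z" (480x640 float32, m along the optical axis (not along the pixel's ray), 0 where there is no reading), "mtx" (3x3 intrinsics, pixels), "k1" (the pictures are not rectified: a ray, as slopes to the right and down, at radius r is drawn at 1 + k1 r^2 times it, then the intrinsics apply), "pose" (4x4, takes a point from camera to world coordinates). Camera axes: x right, y down, z forward; pixel columns grow to the right and rows downward; lengths in m; the calibration is good to about 2 mm. A picture is of the moment at which its call begins.
- r.close_job(): hands the job in, once; it reports no verdict.
Trained networks look in a picture, given as the dict that the camera call returned (one of the last four; its "shot" number tells which), for a name from the list of things; names that differ only in an ending like _2 or _b are one class to them, and where a whole thing is asked for, a point or a joint stands for the part that bears it (a point fixed in the world has none). Each returns a list of dicts, best first, with "score" (0 to 1); they miss things now and then, are a little off and sometimes report something else, mostly with a low value. They report only what shows in the picture. A call takes as long as a camera call. They do not tell look-alikes from the thing itself.
- r.find_in(picture, target): "uv" ([column, row] in pixels, amid what is visible of it).
- r.trace(picture, target): "mask" (480x640 bool, what is visible of it) and "uv" ([column, row] in pixels, amid what is visible of it).
The state is a dict: "time_s": time; "joints": joint angles; "qd": joint speeds; "joint_torque": joint torques, N m; "tcp_pos": TCP position; "eef_rot": TCP orientation; "contact_force": force on the tool from outside, world axes, zero at the start; "moment": the same for the moment, N m; "gripper_width": finger opening in m.
Only numpy, scipy, OpenCV 4.12 (cv2) and the standard library are available. Lean on these libraries where they do the work, as an engineer would, in place of code of your own. Each camera call takes 0.05 s, during which the arm holds its last target. There are 200 camera calls.

### The job

Set the red specimen puck, the eye loupe, the spare microscope objective and the lidded objective can upright on the ring marks of the aluminium rail, one centred on each ring, in order of height: the shortest on the ring next to the dark stop block, rising to the tallest on the ring next to the pale metal riser block at the other end. Leave the green and the cream specimen pucks where they stand.

Things in the scene. Friction and masses are not known exactly. Their poses are not given: they have to be found in the camera images.
- red_puck_mid (a point): Specimen puck: upright dark red resin cylinder with a pale round face on top, 30 mm diameter, 18 mm tall, 28 g, loose. Point: on its axis, half-way up; z up along the axis.
- loupe_mid (a point): Eye loupe: black waisted tube, 36 mm diameter at the top rim, 32 mm at the foot, 30 mm tall, 20 g, loose. From above it shows a black ring round a hollow. Point: on its axis, half-way up; z up along the axis.
- objective_mid (a point): Spare microscope objective: upright white and silver barrel with a black band and a thin red line, tapering to a narrow nose at the top; 25 mm diameter over the lower half, 46 mm tall, 90 g, loose. Point: on its axis, half-way up; z up along the axis.
- can_mid (a point): Objective can: black screw-lid cylinder with a pale label on the lid, 39 mm diameter, lid 41 mm (top 18 mm of it), 58 mm tall, 70 g, loose. Point: on its axis, half-way up; z up along the axis.
- green_puck_mid (a point): Bystander: dark green specimen puck with small gold bars on top, 25 mm diameter, 24 mm tall, loose; to be left alone. Point: on its axis, half-way up; z up along the axis.
- cream_puck_mid (a point): Bystander: cream specimen puck, 32 mm diameter, 20 mm tall, loose; to be left alone. Point: on its axis, half-way up; z up along the axis.
- rail: Fixed aluminium rail lying on the bench, 72 mm (its x) by 400 mm (its y) by 8 mm high, with a dark rubber strip bearing four white rings (50 mm outer diameter). Origin: centre of its underside. The rings are centred at x = 0 and y = -108, -36, +36 and +108 mm in its frame; their surface is 8 mm above the origin.
- stop_block: Fixed dark grey stop block with two bright screws, 30 x 50 x 20 mm, standing on one end of the rail, 172 mm from the rail's centre, at either end (it changes from start to start). Marks the end for the shortest thing. Origin: centre of its underside.
- riser: Fixed pale bare aluminium riser block, 35 x 35 x 30 mm with a small button on top, standing on the other end of the rail, 172 mm from its centre. Marks the end for the tallest thing. Origin: centre of its underside.
Mind the look-alikes: they are no part of the job. Leave any purple look-alike of the part that bears red_puck_mid alone.

How it is judged (in metres and radians):
At the end, for the whole second after the job is handed in: Red puck, loupe, objective and can stand upright (within 0.12 rad) on the rail, in this order from the ring next to the stop block to the ring next to the riser block, each centre within 12 mm of its ring's centre along and across the rail, at rest and released (((y of stop_block in the frame of rail above 0 m and y of red_puck_mid in the frame of rail between 0.096 and 0.12 m and y of loupe_mid in the frame of rail between 0.024 and 0.048 m and y of objective_mid in the frame of rail between -0.048 and -0.024 m and y of can_mid in the frame of rail between -0.12 and -0.096 m) or (y of stop_block in the frame of rail below 0 m and y of red_puck_mid in the frame of rail between -0.12 and -0.096 m and y of loupe_mid in the frame of rail between -0.048 and -0.024 m and y of objective_mid in the frame of rail between 0.024 and 0.048 m and y of can_mid in the frame of rail between 0.096 and 0.12 m)) and x of red_puck_mid in the frame of rail between -0.012 and 0.012 m and z of red_puck_mid in the frame of rail between 0.012 and 0.022 m and angle between each of red_puck_mid, loupe_mid, objective_mid, can_mid's own z axis and vertical below 0.12 rad and linear speed of each of red_puck, loupe, objective, can below 0.02 m/s and contact force between each of red_puck, loupe, objective, can and the fingers below 0.1 N and x of loupe_mid in the frame of rail between -0.012 and 0.012 m and z of loupe_mid in the frame of rail between 0.018 and 0.028 m and x of objective_mid in the frame of rail between -0.012 and 0.012 m and z of objective_mid in the frame of rail between 0.026 and 0.036 m and x of can_mid in the frame of rail between -0.012 and 0.012 m and z of can_mid in the frame of rail between 0.032 and 0.042 m); the robot touches nothing.
It fails at once if the green puck is moved by more than 15 mm or knocked over (distance of green_puck_mid from where it was at the start of the episode above 0.015 m or angle between green_puck_mid's own z axis and vertical above 0.5 rad).
It fails at once if the cream puck is moved by more than 15 mm or knocked over (distance of cream_puck_mid from where it was at the start of the episode above 0.015 m or angle between cream_puck_mid's own z axis and vertical above 0.5 rad).
It also fails if it takes over 83 s, if anything falls off the work surface, if the arm or the gripper's body presses on something with over 40 N, if the wrist force passes 120 N, or if a joint passes its speed limit or range.

## Working session

There is one attempt and no reset: what is moved stays moved. The work goes in short steps, Python scripts to look and compute and a tool call to move; the robot and the scene stay as the last step left them, time stands still between calls to the robot, and variables do not carry over. Pictures are saved under pics/ and viewed, about 12 in all and at most 16, crops included, and the job is handed in when it is done.

Besides the shell and the picture viewer there is one more tool, called after ">>>" as a command line: name --argument value ..., lists and objects as JSON in quotes. send_rows: Moves the arm, as the interface text tells. Its arguments: {"type":"object","properties":{"plan":{"type":"array"},"jaw":{"type":"number"},"force":{"type":"number"}},"required":["plan"]}

```bash
ls; mkdir -p pics
python3 - <<'E'
from plant import r
import cv2,numpy as np,pickle
s=r.get_state(); print({k:np.round(v,3) for k,v in s.items()})
for n in ['top','side']:
    p=r.capture(n); cv2.imwrite(f'pics/{n}0.png',p['color'][:,:,::-1]); pickle.dump(p,open(f'{n}0.pkl','wb'))
    print(n,p['mtx'].round(1).tolist(),p['k1'],p['pose'].round(3).tolist())
E
```

```text
pics
{'time_s': np.float64(0.0), 'joints': array([ 8.7612e+01,  2.0592e+01,  6.3500e-01, -2.0000e-02, -7.0136e+01,
       -1.6506e+01]), 'qd': array([-0.08 ,  0.04 ,  0.016, -0.026, -0.043,  0.04 ]), 'joint_torque': array([-0.0000e+00, -5.8272e+01,  2.9304e+01,  6.9970e+00,  7.0000e-03,
       -0.0000e+00]), 'tcp_pos': array([0.218, 0.638, 0.245]), 'eef_rot': array([  94.875,   89.905, -104.026]), 'contact_force': array([ 0.305, -0.493, -0.396]), 'moment': array([ 0.014, -0.056,  0.004]), 'gripper_width': np.float64(0.088)}
top [[530.5, 0.0, 318.8], [0.0, 530.5, 238.9], [0.0, 0.0, 1.0]] -0.08477619908263424 [[-0.006, -0.99, 0.141, 0.411], [-1.0, 0.006, 0.005, 0.055], [-0.006, -0.141, -0.99, 1.145], [0.0, 0.0, 0.0, 1.0]]
side [[453.3, 0.0, 322.4], [0.0, 453.3, 242.6], [0.0, 0.0, 1.0]] -0.08033517646723287 [[-0.937, -0.186, 0.297, 0.333], [-0.35, 0.536, -0.768, 0.734], [-0.017, -0.823, -0.567, 0.539], [0.0, 0.0, 0.0, 1.0]]
```

View pics/top0.png

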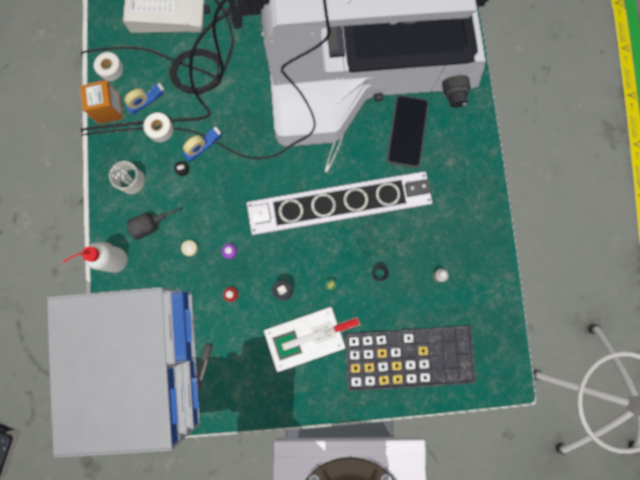

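View pics/side0.png

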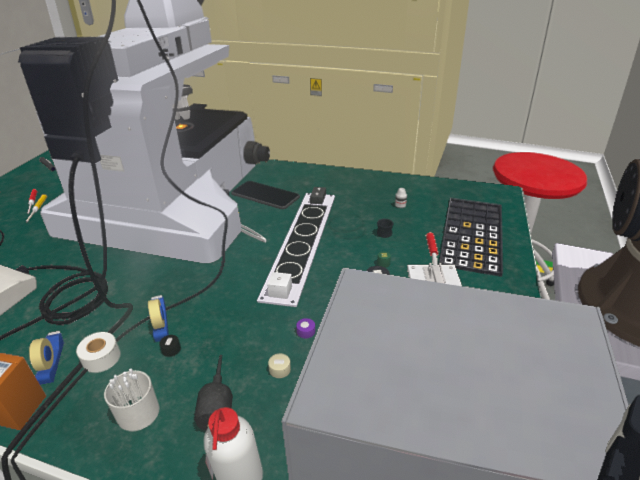

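```bash
cat > h.py <<'E'
import numpy as np,cv2,pickle
from scipy.spatial.transform import Rotation as R
def ray(p,uv):
    D=np.array([p['k1'],0,0,0,0.])
    x=cv2.undistortPointsIter(np.array([[uv]],float),p['mtx'],D,None,None,(3,50,1e-10))[0,0] 
    return p['pose'][:3,:3]@np.array([x[0],x[1],1.])
def onz(p,uv,z):
    d=ray(p,uv);o=p['pose'][:3,3];return o+d*(z-o[2])/d[2]
def bydepth(p,uv):
    u,v=np.round(uv).astype(int);return p['pose'][:3,3]+ray(p,uv)*p['range_z'][v,u]
def cloud(p):
    v,u=np.mgrid[0:480,0:640];uv=np.stack([u,v],-1).reshape(-1,1,2).astype(float)
    x=cv2.undistortPointsIter(uv,p['mtx'],np.array([p['k1'],0,0,0,0.]),None,None,(3,30,1e-9))[:,0]
    d=np.c_[x,np.ones(len(x))]*p['range_z'].reshape(-1,1)
    return (d@p['pose'][:3,:3].T+p['pose'][:3,3]).reshape(480,640,3)
E
python3 - <<'E'
from plant import r
from h import *
p=r.capture('top'); c=cloud(p)
H=dict(red_puck_mid=.018,loupe_mid=.03,objective_mid=.046,can_mid=.058,green_puck_mid=.024,cream_puck_mid=.02,stop_block=.028,riser=.038,rail=.008)
for n,h in H.items():
    for t in r.trace(p,n)[:3]:
        m=t['mask'];w=c[m];ys,xs=np.nonzero(m)
        uv=t['uv'];top=w[:,2]>np.percentile(w[:,2],90)-.006
        print(n,round(t['score'],2),np.round(uv,1),'n',m.sum(),'onz',onz(p,uv,h/1.0).round(3),'cloud top mean',w[top].mean(0).round(3),'zmax',np.percentile(w[:,2],[50,95]).round(3))
# obstacles heights near
for uv in [(300,130),(340,110),(300,30),(410,60),(460,90),(110,360),(180,300),(180,440),(334,150),(400,360),(300,340),(350,323),(100,255),(145,225),(408,130),(300,60),(240,300)]:
    print(uv,c[uv[1],uv[0]].round(3))
rot=R.from_euler('xyz',r.get_state()['eef_rot'],degrees=True).as_matrix();print(rot.round(3))
big=cv2.resize(p['color'][160:310,170:460],None,fx=2.75,fy=2.75,interpolation=cv2.INTER_CUBIC);cv2.imwrite('pics/crop1.png',big[:,:,::-1])
E
```

```text
red_puck_mid 0.69 [230.1 289.3] n 149 onz [0.465 0.249 0.018] cloud top mean [0.454 0.248 0.026] zmax [0.018 0.022]
red_puck_mid 0.42 [227.8 250.6] n 159 onz [0.548 0.256 0.018] cloud top mean [0.548 0.254 0.018] zmax [0.018 0.021]
loupe_mid 0.72 [385.6 270.4] n 118 onz [ 0.502 -0.08   0.03 ] cloud top mean [ 0.498 -0.068  0.028] zmax [0.025 0.032]
can_mid 0.84 [279.7 289.8] n 339 onz [0.462 0.14  0.058] cloud top mean [0.462 0.137 0.059] zmax [0.059 0.062]
can_mid 0.55 [186.7 247.1] n 218 onz [0.551 0.335 0.058] cloud top mean [0.554 0.339 0.027] zmax [0.02  0.024]
green_puck_mid 0.48 [330.1 285. ] n 104 onz [0.473 0.037 0.024] cloud top mean [0.474 0.037 0.036] zmax [0.024 0.027]
cream_puck_mid 0.47 [186.9 248.7] n 200 onz [0.552 0.344 0.02 ] cloud top mean [0.554 0.339 0.027] zmax [0.02  0.024]
stop_block 0.68 [419.4 189.4] n 362 onz [ 0.677 -0.158  0.028] cloud top mean [ 0.68  -0.153  0.036] zmax [0.028 0.032]
riser 0.55 [261.8 213.8] n 317 onz [0.624 0.181 0.038] cloud top mean [0.625 0.185 0.042] zmax [0.037 0.041]
rail 0.8 [338.5 202.8] n 5216 onz [0.653 0.017 0.008] cloud top mean [0.653 0.019 0.013] zmax [0.008 0.012]
rail 0.55 [440.7 275.2] n 176 onz [ 0.493 -0.202  0.008] cloud top mean [ 0.491 -0.194  0.064] zmax [0.034 0.048]
(300, 130) [0.799 0.098 0.068]
(340, 110) [0.836 0.014 0.084]
(300, 30) [0.889 0.089 0.314]
(410, 60) [ 0.906 -0.123  0.17 ]
(460, 90) [ 0.88  -0.243  0.085]
(110, 360) [0.332 0.426 0.214]
(180, 300) [0.44  0.331 0.113]
(180, 440) [0.184 0.315 0.155]
(334, 150) [ 0.776  0.025 -0.001]
(400, 360) [ 0.314 -0.11   0.003]
(300, 340) [0.359 0.1   0.038]
(350, 323) [ 0.393 -0.003  0.054]
(100, 255) [0.53  0.498 0.107]
(145, 225) [0.601 0.43  0.043]
(408, 130) [ 0.818 -0.141  0.01 ]
(300, 60) [0.888 0.093 0.206]
(240, 300) [0.443 0.231 0.001]
[[-0.    -0.324 -0.946]
 [ 0.    -0.946  0.324]
 [-1.    -0.     0.   ]]
```

View pics/crop1.png

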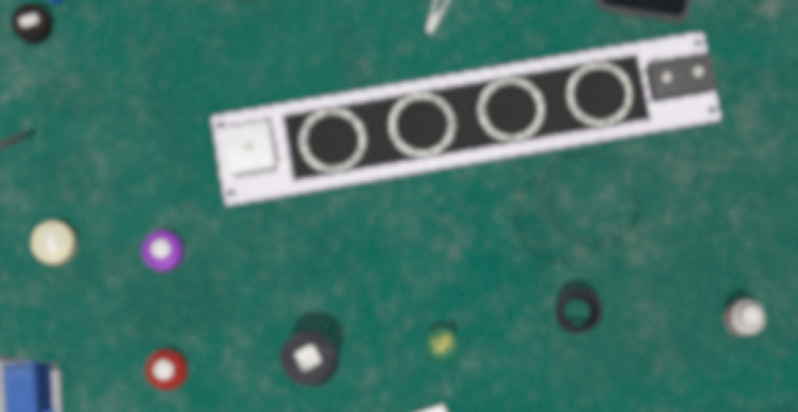

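```bash
cat >> h.py <<'E'
def cmd(s,pos,jaw=None):
    """scaled shift and turn from state s to pos (tool down), jaw angle deg"""
    M=R.from_euler('xyz',s['eef_rot'],degrees=True)
    sh=M.inv().apply(np.array(pos)-s['tcp_pos'])/.15
    t=np.radians(jaw);c,q=np.cos(t),np.sin(t)
    T=R.from_matrix(np.array([[0,c,q],[0,q,-c],[-1,0,0]]))
    return sh.round(3).tolist(),((M.inv()*T).as_rotvec()/(np.pi/4)).round(3).tolist()
E
python3 - <<'E'
from h import *
p=pickle.load(open('top0.pkl','rb'));c=cloud(p)
f=lambda x,y:((x+.5)/2.75-.5+170,(y+.5)/2.75-.5+160)
P={}
for n,x,y,h in [('red',166,369,.018),('can',310,357,.058),('loupe',578,307,.03),('obj',747,316,.046),('green',442,341,.024),('r1',332,140,.008),('r2',422,125,.008),('r3',511,109,.008),('r4',599,93,.008)]:
    P[n]=onz(p,f(x,y),h); d=c[int(f(x,y)[1]+.5),int(f(x,y)[0]+.5)]
    print(n,P[n].round(4),'depth',d.round(4))
d=P['r1']-P['r4'];print('spacing',np.linalg.norm(d)/3,'axis ang',np.degrees(np.arctan2(d[1],d[0])))
pickle.dump(P,open('P.pkl','wb'))
# height map, 1cm-ish: obstacles >25mm in region
hm={}
for q in c.reshape(-1,3):
    if .3<q[0]<.6 and -.3<q[1]<.36:
        k=(int(q[0]//.02),int(q[1]//.02));hm[k]=max(hm.get(k,0),q[2])
ys=list(range(17,-16,-1));print('      ',' '.join(f'{y*2+1:3d}' for y in ys))
for xx in range(29,14,-1):print(f'{xx*2+1:4d} ',' '.join(f'{int(1000*hm.get((xx,y),-.001)):3d}' for y in ys))
E
```

```text
red [0.4552 0.2493 0.018 ] depth [0.4549 0.2492 0.019 ]
can [0.4622 0.1349 0.058 ] depth [0.4612 0.136  0.0556]
loupe [ 0.5004 -0.0682  0.03  ] depth [ 0.5033 -0.0716  0.0024]
obj [ 0.4913 -0.1946  0.046 ] depth [ 0.4906 -0.1943  0.0442]
green [0.4754 0.0361 0.024 ] depth [0.4747 0.037  0.025 ]
r1 [0.6362 0.1218 0.008 ] depth [0.6355 0.1227 0.007 ]
r2 [0.6478 0.0502 0.008 ] depth [0.6478 0.0505 0.0095]
r3 [ 0.6604 -0.0207  0.008 ] depth [ 0.6608 -0.0218  0.0093]
r4 [ 0.673  -0.0913  0.008 ] depth [ 0.672  -0.0924  0.0075]
spacing 0.07206170224335968 axis ang 99.81227021489057
        35  33  31  29  27  25  23  21  19  17  15  13  11   9   7   5   3   1  -1  -3  -5  -7  -9 -11 -13 -15 -17 -19 -21 -23 -25 -27 -29
  59    7   6   9   8   6   7   7  11  12  14  10  10   6   6   6   6   6   7   7   8   8   8   7   9   7   7   8   7   7   8   7   7   6
  57   24  23   7   7  15  21   7   8   6   8   6   7   8   9   7   8   8   7   8   7   6   6   9   7   8   6   8   6   6   8   7   9   8
  55   25  24   7   7  22  24   7   8   7   6   7   7   6   8   8   7   7   8   6   7   8   7   6   7 
[... 992 characters left out ...]
 6   7   8
  39  222 222 161 148   8   7   6   6   7  17  18  17  16  19  36  44  56  61  62  50   8   6   7   7   6   7   7  13  13  15  14   6   6
  37  220 221 160 149   7   8   6   7   6  18  23  23  37  40  40  43  56  55  15  13  16  14  16  13  14  13  13  17  11  12  13  12   7
  35  221 221 159  19   7   8   6   7   6  15  23  44  41  39  34  17  18  17  13  11  12  11  14  11  12  11  10  12  12  12  10  12   7
  33  220 221 159  19   8   7   7   6   5  15  22  23  23  22  19  16  15  13  11  12  13  11  10  10   9  12  12  11  13  13  12  12   6
  31  221 220  19  19   6   9   8   6   5   7  20  22  17  16  11   7   7  13  11  13  11  13  10  13  10  12  10   9  11  10   8  16   6
```

```bash
cat >> h.py <<'E'
def seq(s,wps):
    """one command per waypoint (pos,jaw), taking each as reached"""
    for pos,jaw in wps:
        sh,tu=cmd(s,pos,jaw);print([[round(x,2) if abs(x)>.2 else x for x in sh],tu],'' if max(map(abs,sh+tu))<=1 else 'OVER')
        t=np.radians(jaw);c,q=np.cos(t),np.sin(t)
        s=dict(tcp_pos=np.array(pos),eef_rot=R.from_matrix(np.array([[0,c,q],[0,q,-c],[-1,0,0]])).as_euler('xyz',degrees=True))
E
python3 -W ignore - <<'E'
from plant import r
from h import *
seq(r.get_state(),[((.25,.60,.33),241),((.32,.48,.33),225),((.40,.35,.33),207),((.455,.249,.25),195)])
E
```

```text
[[-0.56, 0.176, -0.28], [0.225, 0.0, -0.0]] 
[[0.0, 0.47, -0.8], [0.356, -0.0, 0.0]] 
[[0.0, 0.24, -0.99], [0.4, -0.0, 0.0]] 
[[0.53, -0.021, -0.77], [0.267, -0.0, 0.0]]
```

>>> send_rows --plan '[[[-0.33, 0, 0], [0, 0, 0]], [[-0.56, 0.17, -0.28], [0.22, 0, 0]], [[-0.56, 0.17, -0.28], [0.22, 0, 0]], [[-0.56, 0.17, -0.28], [0.22, 0, 0]], [[-0.56, 0.17, -0.28], [0.22, 0, 0]]]' --jaw 1 --force 20

```text
time_s: 1.1
tcp_pos: [0.2498, 0.6007, 0.3287]
eef_rot: [70.8, 89.9, -137.9]
contact_force: [0.5, 0.3, -0.2]
gripper_width: 0.0876
```

>>> send_rows --plan '[[[0, 0.16, -0.27], [0.12, 0, 0]], [[0, 0.32, -0.53], [0.24, 0, 0]], [[0, 0.47, -0.8], [0.36, 0, 0]], [[0, 0.47, -0.8], [0.36, 0, 0]], [[0, 0.47, -0.8], [0.36, 0, 0]]]'

```text
time_s: 1.6
tcp_pos: [0.3211, 0.4807, 0.3277]
eef_rot: [97.5, 89.9, -127.5]
contact_force: [-0.8, 1.1, -0.2]
gripper_width: 0.0876
```

>>> send_rows --plan '[[[0, 0.08, -0.33], [0.13, 0, 0]], [[0, 0.16, -0.66], [0.27, 0, 0]], [[0, 0.24, -0.99], [0.4, 0, 0]], [[0, 0.24, -0.99], [0.4, 0, 0]], [[0, 0.24, -0.99], [0.4, 0, 0]]]'

```text
time_s: 2.1
tcp_pos: [0.401, 0.3506, 0.327]
eef_rot: [114.5, 89.8, -128.4]
contact_force: [-0.4, -0.1, 0.2]
gripper_width: 0.0874
```

>>> send_rows --plan '[[[0.15, 0, -0.2], [0.09, 0, 0]], [[0.3, -0.01, -0.4], [0.18, 0, 0]], [[0.53, -0.02, -0.77], [0.27, 0, 0]], [[0.53, -0.02, -0.77], [0.27, 0, 0]], [[0.53, -0.02, -0.77], [0.27, 0, 0]]]'

```text
time_s: 2.6
tcp_pos: [0.4557, 0.2487, 0.2455]
eef_rot: [122.7, 89.6, -132.2]
contact_force: [0.2, 0.1, 0.9]
gripper_width: 0.0877
```

```bash
python3 -W ignore - <<'E'
from plant import r
from h import *
p=r.capture('wrist');cv2.imwrite('pics/w1.png',p['color'][:,:,::-1])
D=np.array([p['k1'],0,0,0,0.])
hsv=cv2.cvtColor(p['color'],cv2.COLOR_RGB2HSV);c=cloud(p)
m=((hsv[...,0]<8)|(hsv[...,0]>172))&(hsv[...,1]>120)&(hsv[...,2]>50)&(c[...,2]<.03)
n,l,st,ce=cv2.connectedComponentsWithStats(m.astype(np.uint8))
for i in range(1,n):
    if st[i,4]>200: w=c[l==i];print(st[i],w.mean(0).round(4),w[:,:2].min(0).round(4),w[:,:2].max(0).round(4),np.percentile(w[:,2],95).round(4))
s=r.get_state();print(s['tcp_pos'],s['time_s'],p['pose'].round(3).tolist())
seq(s,[((.455,.249,.13),195),((.455,.249,.022),195)])
E
```

```text
[298 188  33  35 692] [0.4567 0.2507 0.017 ] [0.4415 0.2371] [0.471  0.2718] 0.019
[0.45597059 0.24978573 0.24679019] 2.65 [[-0.966, -0.246, -0.082, 0.477], [-0.259, 0.922, 0.287, 0.172], [0.005, 0.299, -0.954, 0.385], [0.0, 0.0, 0.0, 1.0]]
[[0.78, 0.004, -0.001], [0.001, -0.004, -0.005]] 
[[0.72, 0.0, -0.0], [-0.0, 0.0, 0.0]]
```

View pics/w1.png

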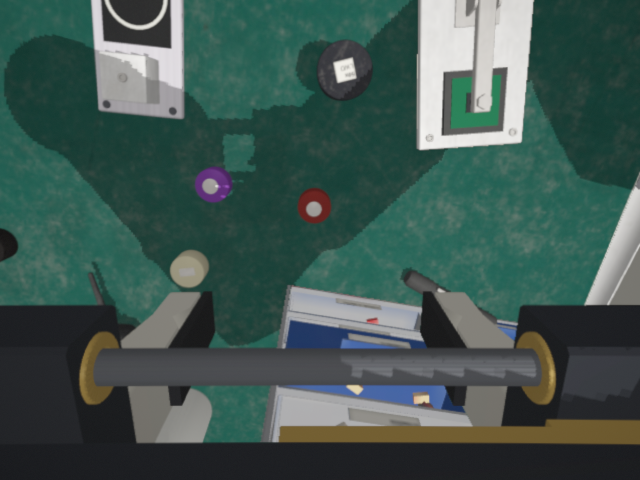

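>>> send_rows --plan '[[[0.2, 0, 0], [0, 0, 0]], [[0.4, 0, 0], [0, 0, 0]], [[0.6, 0, 0], [0, 0, 0]], [[0.75, 0, 0], [0, 0, 0]], [[0.75, 0, 0], [0, 0, 0]]]' --jaw 0.36

```text
time_s: 3.15
tcp_pos: [0.4541, 0.2502, 0.132]
eef_rot: [122.1, 89.4, -132.7]
contact_force: [-0.6, -0.1, 0.2]
gripper_width: 0.0601
```

>>> send_rows --plan '[[[0.2, 0, 0], [0, 0, 0]], [[0.4, 0, 0], [0, 0, 0]], [[0.55, 0, 0], [0, 0, 0]], [[0.7, 0, 0], [0, 0, 0]], [[0.73, 0, 0], [0, 0, 0]]]'

```text
time_s: 3.65
tcp_pos: [0.4531, 0.2506, 0.0219]
eef_rot: [122.7, 89.4, -132.0]
contact_force: [-0.7, -0.4, -0.5]
gripper_width: 0.0597
```

```bash
python3 -W ignore - <<'E'
from plant import r
from h import *
s=r.get_state();print(s['tcp_pos'],s['time_s'],s['contact_force'],s['gripper_width'])
seq(s,[((.456,.2505,.0215),195)])
print('after');seq(s,[((.456,.2505,.12),195),((.50,.15,.15),193),((.575,.03,.15),191),((.671,-.085,.12),190)])
E
```

```text
[0.45311705 0.25057614 0.02187024] 3.65 [-0.67416527 -0.44160911 -0.52120349] 0.059706238487148726
[[0.002, -0.018, -0.006], [0.007, -0.008, -0.012]] 
after
[[-0.65, -0.012, -0.009], [0.007, -0.008, -0.012]] 
[[-0.2, -0.11, -0.72], [0.044, -0.0, 0.0]] 
[[0.0, -0.31, -0.89], [0.044, -0.0, 0.0]] 
[[0.2, -0.48, -0.88], [0.022, 0.0, 0.0]]
```

>>> send_rows --plan '[[[0, -0.02, -0.006], [0.007, -0.008, -0.012]], [[0, -0.02, -0.006], [0.007, -0.008, -0.012]], [[0, -0.02, -0.006], [0.007, -0.008, -0.012]], [[0, -0.02, -0.006], [0.007, -0.008, -0.012]], [[0, -0.02, -0.006], [0.007, -0.008, -0.012]]]' --jaw -1 --force 20

```text
time_s: 4.15
tcp_pos: [0.4566, 0.2509, 0.0228]
eef_rot: [-52.9, 89.9, 52.1]
contact_force: [-1.9, 1.1, 4.9]
gripper_width: 0.0301
```

>>> send_rows --plan '[[[-0.08, 0, 0], [0, 0, 0]], [[-0.25, 0, 0], [0, 0, 0]], [[-0.42, 0, 0], [0, 0, 0]], [[-0.6, 0, 0], [0, 0, 0]], [[-0.65, 0, 0], [0, 0, 0]]]'

```text
time_s: 4.65
tcp_pos: [0.4577, 0.2518, 0.1241]
eef_rot: [-59.7, 89.6, 45.3]
contact_force: [0.6, 0.2, -0.4]
gripper_width: 0.0296
```

>>> send_rows --plan '[[[-0.07, -0.04, -0.24], [0.015, 0, 0]], [[-0.14, -0.08, -0.48], [0.03, 0, 0]], [[-0.2, -0.11, -0.72], [0.04, 0, 0]], [[-0.2, -0.11, -0.72], [0.04, 0, 0]], [[-0.2, -0.11, -0.72], [0.04, 0, 0]]]'

```text
time_s: 5.15
tcp_pos: [0.5016, 0.1508, 0.1541]
eef_rot: [-56.7, 89.6, 46.4]
contact_force: [-0.3, 0.2, -1.0]
gripper_width: 0.0296
```

>>> send_rows --plan '[[[0, -0.1, -0.28], [0.015, 0, 0]], [[0, -0.2, -0.56], [0.03, 0, 0]], [[0, -0.31, -0.89], [0.04, 0, 0]], [[0, -0.31, -0.89], [0.04, 0, 0]], [[0, -0.31, -0.89], [0.04, 0, 0]]]'

```text
time_s: 5.65
tcp_pos: [0.577, 0.0308, 0.153]
eef_rot: [-46.8, 89.6, 54.4]
contact_force: [-0.2, 0.7, -0.2]
gripper_width: 0.0295
```

>>> send_rows --plan '[[[0.05, -0.16, -0.28], [0.01, 0, 0]], [[0.1, -0.32, -0.56], [0.02, 0, 0]], [[0.2, -0.48, -0.88], [0.02, 0, 0]], [[0.2, -0.48, -0.88], [0.02, 0, 0]], [[0.2, -0.48, -0.88], [0.02, 0, 0]]]'

```text
time_s: 6.15
tcp_pos: [0.6729, -0.084, 0.1212]
eef_rot: [-21.8, 89.7, 78.4]
contact_force: [-0.3, 0.8, -1.2]
gripper_width: 0.0296
```

```bash
python3 -W ignore - <<'E'
from plant import r
from h import *
s=r.get_state();print(s['tcp_pos'],s['time_s'],s['joints'].round(1),s['gripper_width'])
seq(s,[((.673,-.0915,.06),189.8),((.673,-.0915,.031),189.8)])
p=r.capture('wrist');cv2.imwrite('pics/w2.png',p['color'][:,:,::-1])
E
```

```text
[ 0.67289726 -0.08397295  0.12119143] 6.15 [  9.2  26.2  -7.6  -0.3 -56.1   1.3] 0.029587341546408862
[[0.41, 0.009, -0.051], [0.011, 0.006, 0.002]] 
[[0.193, 0.0, -0.0], [-0.0, -0.0, 0.0]]
```

View pics/w2.png

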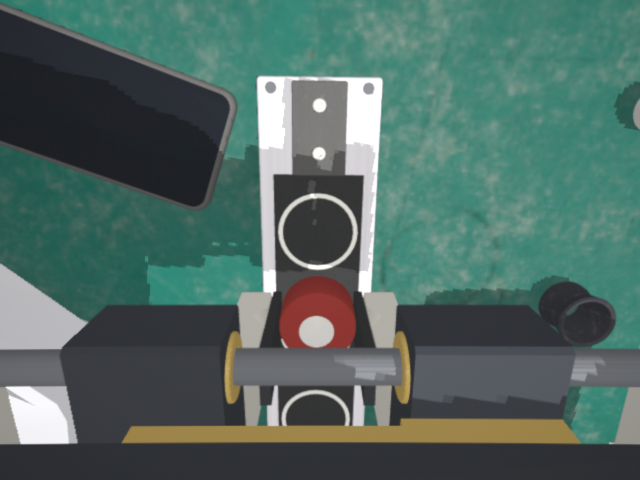

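>>> send_rows --plan '[[[0.1, 0.01, -0.05], [0.01, 0, 0]], [[0.25, 0.01, -0.05], [0.01, 0.006, 0]], [[0.41, 0.01, -0.05], [0.01, 0.006, 0]], [[0.41, 0.01, -0.05], [0.01, 0.006, 0]], [[0.41, 0.01, -0.05], [0.01, 0.006, 0]]]'

```text
time_s: 6.7
tcp_pos: [0.6723, -0.0895, 0.0609]
eef_rot: [-94.9, 89.9, 5.1]
contact_force: [0.5, -0.1, -0.1]
gripper_width: 0.0297
```

```bash
python3 -W ignore - <<'E'
from plant import r
from h import *
p=r.capture('wrist');q=r.capture('top')
s=r.get_state();print(s['tcp_pos'],s['time_s'])
seq(s,[((.673,-.0915,.0315),189.8)])
E
```

```text
[ 0.6734771  -0.08988595  0.06217502] 6.8
[[0.2, 0.006, -0.01], [0.003, -0.0, 0.006]]
```

>>> send_rows --plan '[[[0.06, 0, -0.01], [0, 0, 0]], [[0.12, 0, -0.01], [0, 0, 0]], [[0.17, 0, -0.01], [0, 0, 0.005]], [[0.2, 0, -0.01], [0, 0, 0.005]], [[0.2, 0, -0.01], [0, 0, 0.005]]]'

```text
time_s: 7.3
tcp_pos: [0.6735, -0.0915, 0.0313]
eef_rot: [147.6, 90.0, -112.5]
contact_force: [0.6, 0.3, 0.3]
gripper_width: 0.0298
```

>>> send_rows --plan '[[[0, 0, 0], [0, 0, 0]], [[0, 0, 0], [0, 0, 0]], [[0, 0, 0], [0, 0, 0]], [[0, 0, 0], [0, 0, 0]], [[0, 0, 0], [0, 0, 0]]]' --jaw 0.36

```text
time_s: 7.8
tcp_pos: [0.6736, -0.0915, 0.0314]
eef_rot: [177.1, 90.0, -82.9]
contact_force: [0.3, 0.9, -1.0]
gripper_width: 0.0587
```

>>> send_rows --plan '[[[-0.1, 0, 0], [0, 0, 0]], [[-0.25, 0, 0], [0, 0, 0]], [[-0.4, 0, 0], [0, 0, 0]], [[-0.6, 0, 0], [0, 0, 0]], [[-0.6, 0, 0], [0, 0, 0]]]'

```text
time_s: 8.3
tcp_pos: [0.6765, -0.0915, 0.1277]
eef_rot: [-103.8, 89.5, -3.8]
contact_force: [1.2, 1.0, -0.1]
gripper_width: 0.0593
```

```bash
python3 -W ignore - <<'E'
from plant import r
from h import *
s=r.get_state();print(s['tcp_pos'],s['time_s'],s['contact_force'])
seq(s,[((.59,-.0682,.15),189),((.5004,-.0682,.12),188),((.5004,-.0682,.023),188)])
E
```

```text
[ 0.67649514 -0.09151299  0.12773149] 8.3 [ 1.1545309   0.97412583 -0.09438047]
[[-0.154, 0.54, 0.25], [0.022, -0.003, 0.011]] 
[[0.2, 0.59, 0.093], [0.022, 0.0, 0.0]] 
[[0.65, 0.0, 0.0], [-0.0, -0.0, 0.0]]
```

>>> send_rows --plan '[[[-0.05, 0.18, 0.08], [0.01, 0, 0]], [[-0.1, 0.36, 0.17], [0.02, 0, 0.01]], [[-0.15, 0.54, 0.25], [0.02, 0, 0.01]], [[-0.15, 0.54, 0.25], [0.02, 0, 0.01]], [[-0.15, 0.54, 0.25], [0.02, 0, 0.01]]]' --jaw 0.5

```text
time_s: 8.8
tcp_pos: [0.5902, -0.0684, 0.1512]
eef_rot: [-124.0, 89.8, -24.8]
contact_force: [-0.5, 0.6, 0.0]
gripper_width: 0.066
```

>>> send_rows --plan '[[[0.05, 0.2, 0.03], [0.01, 0, 0]], [[0.1, 0.4, 0.06], [0.02, 0, 0]], [[0.2, 0.59, 0.09], [0.02, 0, 0]], [[0.2, 0.59, 0.09], [0.02, 0, 0]], [[0.2, 0.59, 0.09], [0.02, 0, 0]]]'

```text
time_s: 9.3
tcp_pos: [0.5014, -0.0693, 0.1211]
eef_rot: [-123.8, 89.8, -25.6]
contact_force: [0.5, 0.8, 0.6]
gripper_width: 0.0658
```

```bash
python3 -W ignore - <<'E'
from plant import r
from h import *
p=r.capture('wrist');cv2.imwrite('pics/w3.png',p['color'][:,:,::-1])
s=r.get_state();print(s['tcp_pos'],s['time_s'],s['eef_rot'])
c=cloud(p);m=(c[...,2]>.022)&(c[...,2]<.034)&(abs(c[...,0]-.5)<.04)&(abs(c[...,1]+.068)<.035)
w=c[m];print(len(w),w.min(0).round(4),w.max(0).round(4))
top=r.capture('top');c=cloud(top)
for t in r.trace(top,'loupe_mid')[:2]:print(t['uv'],t['score'])
seq(s,[((.5004,-.0682,.023),188)])
E
```

```text
[ 0.50222908 -0.0691673   0.12139146] 9.35 [-119.25439898   89.71542567  -20.98577557]
1228 [ 0.4821 -0.085   0.022 ] [ 0.5167 -0.0503  0.0306]
[[0.66, 0.014, 0.01], [0.006, -0.003, 0.006]]
```

View pics/w3.png

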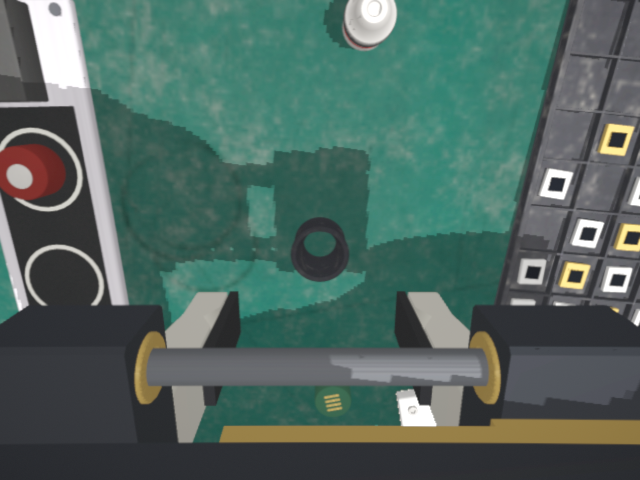

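>>> send_rows --plan '[[[0.15, 0.02, 0.01], [0.005, 0, 0.005]], [[0.3, 0.02, 0.01], [0.005, 0, 0.005]], [[0.45, 0.02, 0.01], [0.005, 0, 0.005]], [[0.6, 0.02, 0.01], [0.005, 0, 0.005]], [[0.65, 0.02, 0.01], [0.005, 0, 0.005]]]'

```text
time_s: 9.95
tcp_pos: [0.4994, -0.0684, 0.0218]
eef_rot: [134.9, 89.8, -127.1]
contact_force: [-0.0, -0.9, 0.4]
gripper_width: 0.066
```

>>> send_rows --plan '[[[0, 0, 0], [0, 0, 0]], [[0, 0, 0], [0, 0, 0]], [[0, 0, 0], [0, 0, 0]], [[0, 0, 0], [0, 0, 0]], [[0, 0, 0], [0, 0, 0]]]' --jaw -1 --force 15

```text
time_s: 10.45
tcp_pos: [0.4999, -0.0683, 0.0226]
eef_rot: [161.0, 89.9, -101.0]
contact_force: [-0.9, -0.0, 1.5]
gripper_width: 0.033
```

>>> send_rows --plan '[[[-0.08, 0, 0], [0, 0, 0]], [[-0.25, 0, 0], [0, 0, 0]], [[-0.42, 0, 0], [0, 0, 0]], [[-0.6, 0, 0], [0, 0, 0]], [[-0.65, 0, 0], [0, 0, 0]]]'

```text
time_s: 10.95
tcp_pos: [0.5016, -0.0678, 0.1234]
eef_rot: [-117.3, 89.7, -19.2]
contact_force: [-0.5, -0.4, 0.1]
gripper_width: 0.0332
```

```bash
python3 -W ignore - <<'E'
from plant import r
from h import *
s=r.get_state();print(s['tcp_pos'],s['time_s'],s['gripper_width'])
seq(s,[((.58,-.045,.14),189),((.6604,-.0205,.075),189.8),((.6604,-.0205,.0325),189.8)])
E
```

```text
[ 0.50155765 -0.06780188  0.12338574] 10.95 0.03321748621626481
[[-0.109, -0.54, 0.077], [-0.021, -0.003, 0.006]] 
[[0.43, -0.56, 0.077], [-0.018, 0.0, 0.0]] 
[[0.28, 0.0, -0.0], [-0.0, -0.0, 0.0]]
```

>>> send_rows --plan '[[[-0.04, -0.18, 0.03], [-0.01, 0, 0]], [[-0.08, -0.36, 0.05], [-0.02, 0, 0]], [[-0.11, -0.54, 0.08], [-0.02, 0, 0.006]], [[-0.11, -0.54, 0.08], [-0.02, 0, 0.006]], [[-0.11, -0.54, 0.08], [-0.02, 0, 0.006]]]'

```text
time_s: 11.45
tcp_pos: [0.5797, -0.0444, 0.1394]
eef_rot: [142.9, 89.9, -118.2]
contact_force: [-0.5, 0.3, -0.9]
gripper_width: 0.0331
```

>>> send_rows --plan '[[[0, -0.2, 0.03], [-0.01, 0, 0]], [[0.05, -0.4, 0.05], [-0.02, 0, 0]], [[0.2, -0.56, 0.08], [-0.02, 0, 0]], [[0.43, -0.56, 0.08], [-0.02, 0, 0]], [[0.43, -0.56, 0.08], [-0.02, 0, 0]]]'

```text
time_s: 11.95
tcp_pos: [0.6565, -0.0203, 0.0695]
eef_rot: [97.2, 89.4, -163.0]
contact_force: [-1.4, -0.7, -0.9]
gripper_width: 0.0328
```

```bash
python3 -W ignore - <<'E'
from plant import r
from h import *
p=r.capture('wrist');cv2.imwrite('pics/w4.png',p['color'][:,:,::-1])
s=r.get_state();print(s['tcp_pos'],s['time_s'],s['gripper_width'])
seq(s,[((.6604,-.0205,.0315),189.8)])
c=cloud(p)
for n,(x,y,h) in dict(red=(.673,-.0913,.026)).items():
    m=(abs(c[...,2]-h)<.006)&(abs(c[...,0]-x)<.03)&(abs(c[...,1]-y)<.03);w=c[m];print(n,len(w),w.mean(0).round(4),w.min(0).round(4),w.max(0).round(4))
E
```

```text
[ 0.6578411  -0.02038821  0.07229688] 12.0 0.03291233324087279
[[0.27, -0.019, -0.003], [-0.0, -0.003, -0.01]] 
red 4034 [ 0.6731 -0.0905  0.0257] [ 0.6579 -0.1052  0.0229] [ 0.6882 -0.0749  0.0281]
```

View pics/w4.png

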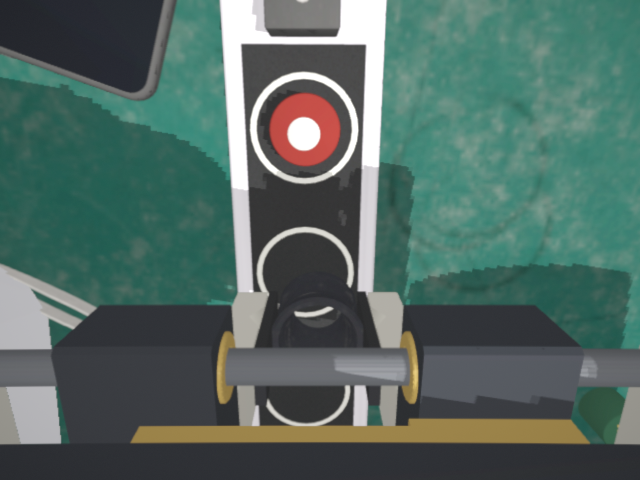

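>>> send_rows --plan '[[[0.07, -0.02, 0], [0, 0, -0.005]], [[0.14, -0.02, 0], [0, 0, -0.01]], [[0.21, -0.02, 0], [0, 0, -0.01]], [[0.27, -0.02, 0], [0, 0, -0.01]], [[0.27, -0.02, 0], [0, 0, -0.01]]]'

```text
time_s: 12.5
tcp_pos: [0.6601, -0.0202, 0.0309]
eef_rot: [155.0, 89.9, -105.2]
contact_force: [-0.6, -0.6, -0.6]
gripper_width: 0.0331
```

>>> send_rows --plan '[[[0, 0, 0], [0, 0, 0]], [[0, 0, 0], [0, 0, 0]], [[0, 0, 0], [0, 0, 0]], [[0, 0, 0], [0, 0, 0]], [[0, 0, 0], [0, 0, 0]]]' --jaw 0.4

```text
time_s: 13.0
tcp_pos: [0.6602, -0.0201, 0.0311]
eef_rot: [161.1, 89.9, -99.1]
contact_force: [0.6, 0.6, 0.2]
gripper_width: 0.0608
```

>>> send_rows --plan '[[[-0.1, 0, 0], [0, 0, 0]], [[-0.25, 0, 0], [0, 0, 0]], [[-0.4, 0, 0], [0, 0, 0]], [[-0.6, 0, 0], [0, 0, 0]], [[-0.7, 0, 0], [0, 0, 0]]]'

```text
time_s: 13.5
tcp_pos: [0.6616, -0.0198, 0.1402]
eef_rot: [-124.9, 89.7, -25.1]
contact_force: [-0.5, -0.4, 0.5]
gripper_width: 0.0613
```

```bash
python3 -W ignore - <<'E'
from plant import r
from h import *
s=r.get_state();print(s['tcp_pos'],s['time_s'],s['contact_force'],s['gripper_width'])
seq(s,[((.57,-.11,.16),189),((.4913,-.1946,.14),186)])
E
```

```text
[ 0.66162781 -0.0197523   0.14017518] 13.5 [-0.46790164 -0.38245078  0.51567209] 0.06134668689564413
[[-0.134, 0.7, -0.49], [0.018, -0.003, 0.005]] 
[[0.133, 0.61, -0.47], [0.067, 0.0, 0.0]]
```

>>> send_rows --plan '[[[-0.05, 0.2, -0.14], [0.01, 0, 0]], [[-0.09, 0.4, -0.28], [0.02, 0, 0]], [[-0.13, 0.7, -0.49], [0.02, 0, 0.005]], [[-0.13, 0.7, -0.49], [0.02, 0, 0.005]], [[-0.13, 0.7, -0.49], [0.02, 0, 0.005]]]' --jaw 0.2

```text
time_s: 14.0
tcp_pos: [0.5701, -0.111, 0.1607]
eef_rot: [-149.9, 89.8, -51.1]
contact_force: [-0.3, 0.6, 0.2]
gripper_width: 0.0526
```

>>> send_rows --plan '[[[0.04, 0.2, -0.15], [0.02, 0, 0]], [[0.09, 0.4, -0.3], [0.04, 0, 0]], [[0.13, 0.61, -0.47], [0.07, 0, 0]], [[0.13, 0.61, -0.47], [0.07, 0, 0]], [[0.13, 0.61, -0.47], [0.07, 0, 0]]]'

```text
time_s: 14.5
tcp_pos: [0.4911, -0.1949, 0.1414]
eef_rot: [-143.9, 89.8, -48.3]
contact_force: [0.3, -0.0, -0.2]
gripper_width: 0.0528
```

```bash
python3 -W ignore - <<'E'
from plant import r
from h import *
p=r.capture('wrist');cv2.imwrite('pics/w5.png',p['color'][:,:,::-1])
s=r.get_state();print(s['tcp_pos'],s['time_s'],s['eef_rot'])
c=cloud(p)
for lo,hi in [(.01,.022),(.022,.036),(.038,.05)]:
    m=(c[...,2]>lo)&(c[...,2]<hi)&(abs(c[...,0]-.491)<.035)&(abs(c[...,1]+.195)<.035)
    w=c[m];print(lo,len(w),w.min(0).round(4),w.max(0).round(4))
seq(s,[((.4913,-.1946,.024),186)])
E
```

```text
[ 0.49169652 -0.19447773  0.14151264] 14.55 [-139.51459697   89.79095696  -43.81083038]
0.01 109 [ 0.4819 -0.2094  0.01  ] [ 0.5055 -0.2     0.022 ]
0.022 605 [ 0.4802 -0.2095  0.0221] [ 0.5057 -0.1841  0.036 ]
0.038 691 [ 0.4837 -0.2061  0.038 ] [ 0.5025 -0.1879  0.048 ]
[[0.78, 0.005, 0.002], [-0.007, -0.004, 0.003]]
```

View pics/w5.png

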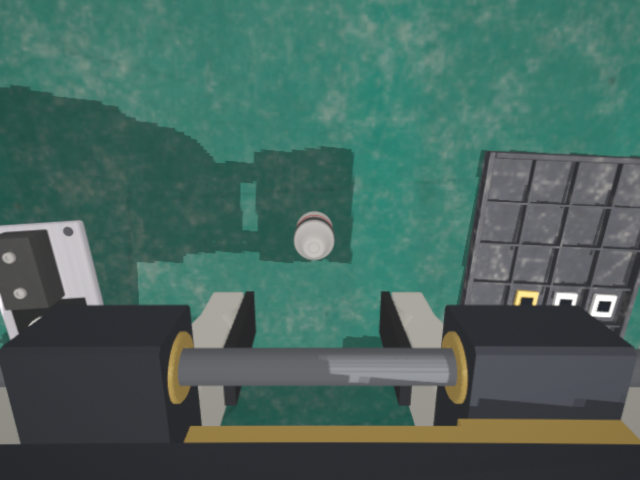

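>>> send_rows --plan '[[[0.15, -0.01, -0.015], [-0.005, 0, 0]], [[0.35, -0.01, -0.015], [-0.005, 0, 0]], [[0.55, -0.01, -0.015], [-0.005, 0, 0]], [[0.75, -0.01, -0.015], [-0.005, 0, 0]], [[0.78, -0.01, -0.015], [-0.005, 0, 0]]]'

```text
time_s: 15.05
tcp_pos: [0.4928, -0.1958, 0.0215]
eef_rot: [124.8, 89.8, -139.2]
contact_force: [-0.2, -0.8, -1.0]
gripper_width: 0.0522
```

>>> send_rows --plan '[[[0, 0, 0], [0, 0, 0]], [[0, 0, 0], [0, 0, 0]], [[0, 0, 0], [0, 0, 0]], [[0, 0, 0], [0, 0, 0]], [[0, 0, 0], [0, 0, 0]]]' --jaw -1 --force 25

```text
time_s: 15.55
tcp_pos: [0.4937, -0.1958, 0.0227]
eef_rot: [167.5, 89.9, -96.5]
contact_force: [-1.0, 2.0, 4.2]
gripper_width: 0.0245
```

>>> send_rows --plan '[[[-0.08, 0, 0], [0, 0, 0]], [[-0.25, 0, 0], [0, 0, 0]], [[-0.42, 0, 0], [0, 0, 0]], [[-0.6, 0, 0], [0, 0, 0]], [[-0.75, 0, 0], [0, 0, 0]]]'

```text
time_s: 16.05
tcp_pos: [0.4937, -0.1957, 0.1377]
eef_rot: [-158.6, 89.8, -62.6]
contact_force: [0.9, 0.2, -1.1]
gripper_width: 0.0245
```

```bash
python3 -W ignore - <<'E'
from plant import r
from h import *
s=r.get_state();print(s['tcp_pos'],s['time_s'],s['gripper_width'])
seq(s,[((.53,-.10,.17),188),((.58,-.01,.17),189),((.6478,.0505,.12),189.8),((.6478,.0505,.07),189.8)])
E
```

```text
[ 0.4937457  -0.19568906  0.13769186] 16.05 0.024498541498841637
[[-0.22, -0.31, 0.61], [-0.044, -0.003, 0.001]] 
[[0.0, -0.41, 0.55], [-0.022, -0.0, 0.0]] 
[[0.33, -0.51, 0.33], [-0.018, 0.0, 0.0]] 
[[0.33, 0.0, -0.0], [-0.0, -0.0, 0.0]]
```

>>> send_rows --plan '[[[-0.07, -0.1, 0.2], [-0.02, 0, 0]], [[-0.15, -0.2, 0.4], [-0.03, 0, 0]], [[-0.22, -0.31, 0.61], [-0.04, 0, 0]], [[-0.22, -0.31, 0.61], [-0.04, 0, 0]], [[-0.22, -0.31, 0.61], [-0.04, 0, 0]]]'

```text
time_s: 16.55
tcp_pos: [0.5303, -0.0991, 0.1714]
eef_rot: [-142.2, 89.8, -44.3]
contact_force: [-0.5, 0.2, -1.3]
gripper_width: 0.0239
```

>>> send_rows --plan '[[[0, -0.14, 0.18], [-0.01, 0, 0]], [[0, -0.28, 0.36], [-0.02, 0, 0]], [[0, -0.41, 0.55], [-0.02, 0, 0]], [[0, -0.41, 0.55], [-0.02, 0, 0]], [[0, -0.41, 0.55], [-0.02, 0, 0]]]'

```text
time_s: 17.05
tcp_pos: [0.5793, -0.0094, 0.1709]
eef_rot: [-174.2, 89.9, -75.4]
contact_force: [-0.4, -0.1, -0.9]
gripper_width: 0.0241
```

>>> send_rows --plan '[[[0.1, -0.17, 0.11], [-0.01, 0, 0]], [[0.2, -0.34, 0.22], [-0.02, 0, 0]], [[0.33, -0.51, 0.33], [-0.02, 0, 0]], [[0.33, -0.51, 0.33], [-0.02, 0, 0]], [[0.33, -0.51, 0.33], [-0.02, 0, 0]]]'

```text
time_s: 17.55
tcp_pos: [0.6464, 0.0498, 0.1201]
eef_rot: [137.7, 89.8, -122.7]
contact_force: [1.3, 0.4, -0.9]
gripper_width: 0.024
```

```bash
python3 -W ignore - <<'E'
from plant import r
from h import *
p=r.capture('wrist');cv2.imwrite('pics/w6.png',p['color'][:,:,::-1])
s=r.get_state();print(s['tcp_pos'],s['time_s'],s['gripper_width'])
seq(s,[((.6478,.0505,.06),189.8),((.6478,.0505,.0315),189.8)])
c=cloud(p)
for n,(x,y,h) in dict(loupe=(.6604,-.0205,.038)).items():
    m=(abs(c[...,2]-h)<.006)&(abs(c[...,0]-x)<.03)&(abs(c[...,1]-y)<.03);w=c[m];print(n,len(w),w.mean(0).round(4),w.min(0).round(4),w.max(0).round(4))
E
```

```text
[0.64658161 0.04968916 0.12105439] 17.6 0.02418794380583388
[[0.41, -0.009, 0.005], [-0.004, -0.003, -0.002]] 
[[0.19, 0.0, -0.0], [-0.0, -0.0, 0.0]] 
loupe 1521 [ 0.6598 -0.019   0.036 ] [ 0.6422 -0.0361  0.032 ] [ 0.677  -0.0015  0.0393]
```

View pics/w6.png

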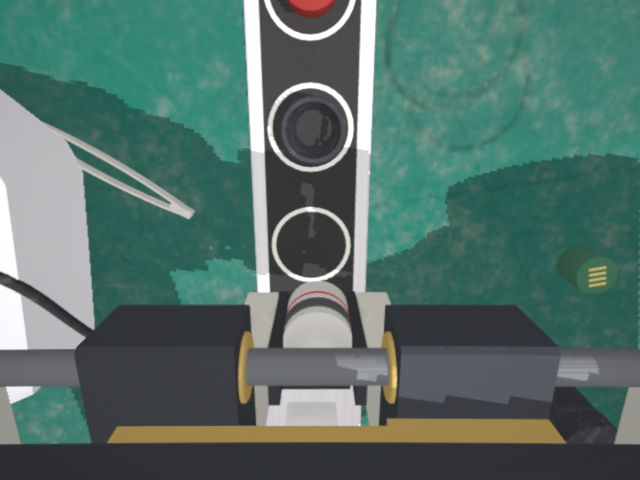

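>>> send_rows --plan '[[[0.1, -0.01, 0.005], [0, 0, 0]], [[0.2, -0.01, 0.01], [0, 0, 0]], [[0.3, -0.01, 0.01], [0, 0, 0]], [[0.41, -0.01, 0.01], [0, 0, 0]], [[0.41, -0.01, 0.01], [0, 0, 0]]]'

```text
time_s: 18.1
tcp_pos: [0.6457, 0.0502, 0.0569]
eef_rot: [118.9, 89.6, -141.5]
contact_force: [-0.0, 0.5, -1.5]
gripper_width: 0.024
```

>>> send_rows --plan '[[[0.06, 0, 0], [0, 0, 0]], [[0.12, 0, 0], [0, 0, 0]], [[0.16, 0, 0], [0, 0, 0]], [[0.19, 0, 0], [0, 0, 0]], [[0.19, 0, 0], [0, 0, 0]]]'

```text
time_s: 18.6
tcp_pos: [0.6454, 0.0499, 0.0303]
eef_rot: [124.6, 89.6, -135.8]
contact_force: [-6.7, -0.4, 13.8]
gripper_width: 0.0241
```

```bash
python3 -W ignore - <<'E'
from plant import r
from h import *
s=r.get_state();print(s['tcp_pos'],s['time_s'],s['gripper_width'],s['contact_force'])
seq(s,[((.6478,.0505,.0315),189.8)])
E
```

```text
[0.64543606 0.04986177 0.03032494] 18.6 0.024079617634522616 [-6.65775185 -0.44197365 13.77235361]
[[-0.008, -0.016, 0.002], [-0.004, -0.005, -0.007]]
```

>>> send_rows --plan '[[[-0.01, 0, 0], [0, -0.005, -0.007]], [[-0.01, 0, 0], [0, -0.005, -0.007]], [[-0.01, 0, 0], [0, -0.005, -0.007]], [[-0.005, 0, 0], [0, -0.005, -0.007]], [[-0.005, 0, 0], [0, -0.005, -0.007]]]'

```text
time_s: 19.1
tcp_pos: [0.6453, 0.0498, 0.0306]
eef_rot: [88.5, 90.0, -171.9]
contact_force: [0.7, -0.5, -1.0]
gripper_width: 0.0242
```

>>> send_rows --plan '[[[0, 0, 0], [0, 0, 0]], [[0, 0, 0], [0, 0, 0]], [[0, 0, 0], [0, 0, 0]], [[0, 0, 0], [0, 0, 0]], [[0, 0, 0], [0, 0, 0]]]' --jaw 0.2

```text
time_s: 19.6
tcp_pos: [0.6454, 0.0499, 0.0307]
eef_rot: [87.0, 90.0, -173.4]
contact_force: [1.1, -0.3, 0.7]
gripper_width: 0.0519
```

>>> send_rows --plan '[[[-0.1, 0, 0], [0, 0, 0]], [[-0.25, 0, 0], [0, 0, 0]], [[-0.4, 0, 0], [0, 0, 0]], [[-0.6, 0, 0], [0, 0, 0]], [[-0.8, 0, 0], [0, 0, 0]]]'

```text
time_s: 20.1
tcp_pos: [0.6453, 0.0498, 0.153]
eef_rot: [156.7, 90.0, -103.6]
contact_force: [0.4, 0.6, -0.2]
gripper_width: 0.0525
```

```bash
python3 -W ignore - <<'E'
from plant import r
from h import *
s=r.get_state();print(s['tcp_pos'],s['time_s'],s['contact_force'],s['gripper_width'])
seq(s,[((.55,.09,.18),195),((.463,.137,.17),200)])
E
```

```text
[0.64533782 0.04975758 0.15295573] 20.1 [ 0.39132512  0.59175669 -0.15759019] 0.052525622188628864
[[-0.18, 0.58, 0.37], [-0.12, -0.0, -0.0]] 
[[0.067, 0.48, 0.45], [-0.111, 0.0, 0.0]]
```

>>> send_rows --plan '[[[-0.06, 0.19, 0.12], [-0.04, 0, 0]], [[-0.12, 0.38, 0.24], [-0.08, 0, 0]], [[-0.18, 0.58, 0.37], [-0.12, 0, 0]], [[-0.18, 0.58, 0.37], [-0.12, 0, 0]], [[-0.18, 0.58, 0.37], [-0.12, 0, 0]]]' --jaw 0.4

```text
time_s: 20.6
tcp_pos: [0.5504, 0.0905, 0.1819]
eef_rot: [-81.6, 89.8, 23.5]
contact_force: [0.2, 0.4, 0.2]
gripper_width: 0.0611
```

>>> send_rows --plan '[[[0.02, 0.16, 0.15], [-0.04, 0, 0]], [[0.04, 0.32, 0.3], [-0.08, 0, 0]], [[0.07, 0.48, 0.45], [-0.11, 0, 0]], [[0.07, 0.48, 0.45], [-0.11, 0, 0]], [[0.07, 0.48, 0.45], [-0.11, 0, 0]]]'

```text
time_s: 21.1
tcp_pos: [0.4639, 0.1373, 0.1717]
eef_rot: [-89.5, 89.8, 20.5]
contact_force: [0.3, 0.2, 1.1]
gripper_width: 0.0615
```

```bash
python3 -W ignore - <<'E'
from plant import r
from h import *
p=r.capture('wrist');cv2.imwrite('pics/w7.png',p['color'][:,:,::-1])
s=r.get_state();print(s['tcp_pos'],s['time_s'])
c=cloud(p)
m=(c[...,2]>.052)&(c[...,2]<.064)&(abs(c[...,0]-.463)<.035)&(abs(c[...,1]-.137)<.035)
w=c[m];print(len(w),w.min(0).round(4),w.max(0).round(4),w.mean(0).round(4))
seq(s,[((.463,.137,.10),200),((.463,.137,.032),200)])
E
```

```text
[0.46433712 0.13712334 0.17165088] 21.15
3062 [0.4425 0.1181 0.052 ] [0.4833 0.1591 0.0607] [0.4633 0.1375 0.0583]
[[0.48, 0.01, 0.002], [0.001, 0.0, 0.005]] 
[[0.45, 0.0, 0.0], [-0.0, -0.0, 0.0]]
```

View pics/w7.png

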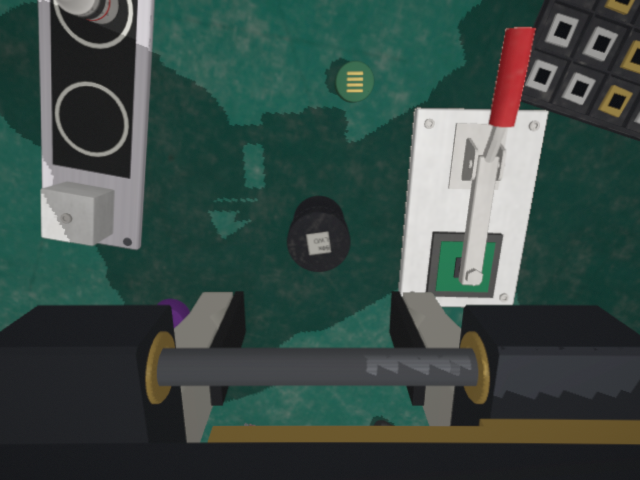

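>>> send_rows --plan '[[[0.15, 0.01, 0.005], [0, 0, 0.005]], [[0.3, 0.01, 0.005], [0, 0, 0.005]], [[0.48, 0.01, 0.005], [0, 0, 0.005]], [[0.48, 0.01, 0.005], [0, 0, 0.005]], [[0.48, 0.01, 0.005], [0, 0, 0.005]]]'

```text
time_s: 21.65
tcp_pos: [0.4637, 0.137, 0.0997]
eef_rot: [121.1, 89.9, -129.0]
contact_force: [0.5, -0.9, 0.3]
gripper_width: 0.0612
```

>>> send_rows --plan '[[[0.12, 0, 0], [0, 0, 0]], [[0.24, 0, 0], [0, 0, 0]], [[0.36, 0, 0], [0, 0, 0]], [[0.44, 0, 0], [0, 0, 0]], [[0.44, 0, 0], [0, 0, 0]]]'

```text
time_s: 22.15
tcp_pos: [0.4642, 0.1368, 0.0338]
eef_rot: [122.2, 89.9, -127.9]
contact_force: [0.1, 0.0, -0.4]
gripper_width: 0.0613
```

>>> send_rows --plan '[[[0, 0, 0], [0, 0, 0]], [[0, 0, 0], [0, 0, 0]], [[0, 0, 0], [0, 0, 0]], [[0, 0, 0], [0, 0, 0]], [[0, 0, 0], [0, 0, 0]]]' --jaw -1 --force 25

```text
time_s: 22.65
tcp_pos: [0.4646, 0.1371, 0.0346]
eef_rot: [144.9, 89.9, -105.1]
contact_force: [-0.5, -0.3, 7.5]
gripper_width: 0.0404
```

>>> send_rows --plan '[[[-0.08, 0, 0], [0, 0, 0]], [[-0.25, 0, 0], [0, 0, 0]], [[-0.42, 0, 0], [0, 0, 0]], [[-0.6, 0, 0], [0, 0, 0]], [[-0.75, 0, 0], [0, 0, 0]]]'

```text
time_s: 23.15
tcp_pos: [0.4647, 0.1373, 0.1486]
eef_rot: [-171.2, 90.0, -61.2]
contact_force: [0.7, 0.8, -1.0]
gripper_width: 0.0408
```

```bash
python3 -W ignore - <<'E'
from plant import r
from h import *
s=r.get_state();print(s['tcp_pos'],s['time_s'],s['gripper_width'])
seq(s,[((.55,.13,.17),195),((.6362,.122,.15),189.8),((.6362,.122,.09),189.8)])
E
```

```text
[0.46467427 0.1372779  0.14860287] 23.15 0.04082537835977022
[[-0.142, -0.52, -0.24], [0.111, -0.001, 0.0]] 
[[0.133, -0.54, -0.2], [0.116, 0.0, 0.0]] 
[[0.4, 0.0, -0.0], [-0.0, -0.0, 0.0]]
```

>>> send_rows --plan '[[[-0.05, -0.17, -0.08], [0.04, 0, 0]], [[-0.1, -0.34, -0.16], [0.08, 0, 0]], [[-0.14, -0.52, -0.24], [0.11, 0, 0]], [[-0.14, -0.52, -0.24], [0.11, 0, 0]], [[-0.14, -0.52, -0.24], [0.11, 0, 0]]]'

```text
time_s: 23.65
tcp_pos: [0.5501, 0.1298, 0.1691]
eef_rot: [127.2, 89.9, -127.8]
contact_force: [-1.2, 0.7, -1.1]
gripper_width: 0.0404
```

>>> send_rows --plan '[[[0.04, -0.18, -0.07], [0.04, 0, 0]], [[0.08, -0.36, -0.14], [0.08, 0, 0]], [[0.13, -0.54, -0.2], [0.12, 0, 0]], [[0.13, -0.54, -0.2], [0.12, 0, 0]], [[0.13, -0.54, -0.2], [0.12, 0, 0]]]'

```text
time_s: 24.15
tcp_pos: [0.6349, 0.1215, 0.1484]
eef_rot: [108.7, 89.8, -151.7]
contact_force: [-0.4, -0.6, -0.8]
gripper_width: 0.0404
```

```bash
python3 -W ignore - <<'E'
from plant import r
from h import *
p=r.capture('wrist');cv2.imwrite('pics/w8.png',p['color'][:,:,::-1])
s=r.get_state();print(s['tcp_pos'],s['time_s'],s['gripper_width'])
c=cloud(p)
for n,(x,y,h) in dict(obj=(.6478,.0505,.052),loupe=(.6604,-.0205,.038)).items():
    m=(abs(c[...,2]-h)<.006)&(abs(c[...,0]-x)<.025)&(abs(c[...,1]-y)<.025);w=c[m];print(n,len(w),w.mean(0).round(4),w.min(0).round(4),w.max(0).round(4))
seq(s,[((.6362,.122,.09),189.8),((.6362,.122,.044),189.8)])
E
```

```text
[0.63475219 0.12167355 0.14903766] 24.2 0.04070823297571017
obj 894 [0.6451 0.0493 0.0518] [0.6359 0.0401 0.046 ] [0.6542 0.0589 0.0561]
loupe 477 [ 0.658  -0.0063  0.0364] [ 0.6428 -0.0149  0.0322] [ 0.6745 -0.0013  0.0389]
[[0.39, -0.011, 0.001], [-0.004, -0.001, -0.003]] 
[[0.31, 0.0, -0.0], [-0.0, -0.0, 0.0]]
```

View pics/w8.png

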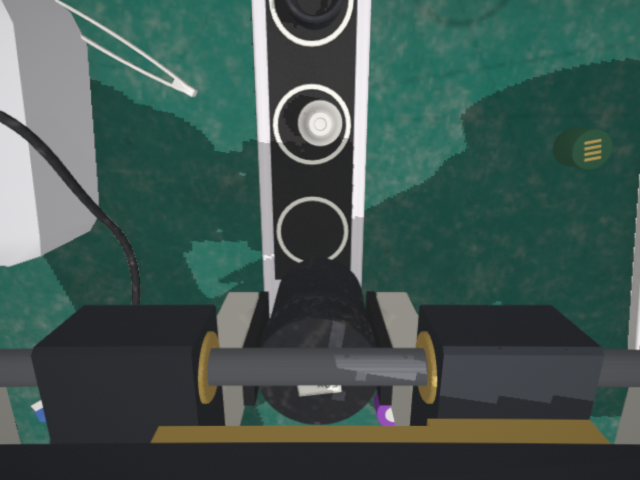

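>>> send_rows --plan '[[[0.1, -0.01, 0], [0, 0, 0]], [[0.2, -0.01, 0], [0, 0, 0]], [[0.3, -0.01, 0], [0, 0, -0.003]], [[0.39, -0.01, 0], [0, 0, -0.003]], [[0.39, -0.01, 0], [0, 0, -0.003]]]'

```text
time_s: 24.7
tcp_pos: [0.6341, 0.1215, 0.0883]
eef_rot: [112.2, 89.8, -148.2]
contact_force: [0.5, -0.1, -1.1]
gripper_width: 0.0404
```

>>> send_rows --plan '[[[0.1, -0.005, 0], [0, 0, 0]], [[0.2, -0.005, 0], [0, 0, 0]], [[0.25, -0.005, 0], [0, 0, 0]], [[0.28, -0.005, 0], [0, 0, 0]], [[0.28, -0.005, 0], [0, 0, 0]]]'

```text
time_s: 25.2
tcp_pos: [0.6345, 0.1214, 0.0458]
eef_rot: [111.7, 89.7, -148.7]
contact_force: [0.7, 0.3, 0.2]
gripper_width: 0.0401
```

```bash
python3 -W ignore - <<'E'
from plant import r
from h import *
s=r.get_state();print(s['tcp_pos'],s['time_s'],s['gripper_width'],s['contact_force'])
seq(s,[((.6362,.122,.043),189.8)])
E
```

```text
[0.63452996 0.12140549 0.04579344] 25.2 0.04005565886964967 [0.70505413 0.2646402  0.18121464]
[[0.019, -0.012, 0.002], [-0.004, -0.002, -0.006]]
```

>>> send_rows --plan '[[[0.01, -0.01, 0], [0, 0, -0.006]], [[0.015, -0.01, 0], [0, 0, -0.006]], [[0.02, -0.01, 0], [0, 0, -0.006]], [[0.02, -0.01, 0], [0, 0, -0.006]], [[0.02, -0.01, 0], [0, 0, -0.006]]]'

```text
time_s: 25.7
tcp_pos: [0.6361, 0.1217, 0.043]
eef_rot: [-167.0, 89.9, -67.4]
contact_force: [0.4, -0.2, -1.0]
gripper_width: 0.0403
```

>>> send_rows --plan '[[[0, 0, 0], [0, 0, 0]], [[0, 0, 0], [0, 0, 0]], [[0, 0, 0], [0, 0, 0]], [[0, 0, 0], [0, 0, 0]], [[0, 0, 0], [0, 0, 0]]]' --jaw 0.5

```text
time_s: 26.2
tcp_pos: [0.6361, 0.1217, 0.043]
eef_rot: [-164.6, 89.9, -65.0]
contact_force: [-0.6, -0.3, -0.1]
gripper_width: 0.0651
```

>>> send_rows --plan '[[[-0.1, 0, 0], [0, 0, 0]], [[-0.25, 0, 0], [0, 0, 0]], [[-0.4, 0, 0], [0, 0, 0]], [[-0.6, 0, 0], [0, 0, 0]], [[-0.9, 0, 0], [0, 0, 0]]]'

```text
time_s: 26.7
tcp_pos: [0.6347, 0.1215, 0.1784]
eef_rot: [129.8, 89.8, -130.5]
contact_force: [1.0, 1.3, -0.1]
gripper_width: 0.0659
```

>>> send_rows --plan '[[[-0.1, 0.15, 0.05], [0, 0, 0]], [[-0.2, 0.35, 0.1], [0, 0, 0]], [[-0.3, 0.6, 0.2], [0, 0, 0]], [[-0.3, 0.9, 0.3], [0, 0, 0]], [[-0.3, 0.9, 0.3], [0, 0, 0]]]'

```text
time_s: 27.2
tcp_pos: [0.4901, 0.1432, 0.2257]
eef_rot: [104.4, 89.9, -155.9]
contact_force: [0.2, 0.2, -0.3]
gripper_width: 0.0656
```

```bash
python3 -W ignore - <<'E'
from plant import r
from h import *
s=r.get_state();print(s['tcp_pos'],s['time_s'])
P=pickle.load(open('P.pkl','rb'));t=pickle.load(open('top0.pkl','rb'))
for cam in ['top','wrist']:
  p=r.capture(cam);c=cloud(p)
  if cam=='top':cv2.imwrite('pics/end.png',cv2.resize(p['color'][150:320,160:470],None,fx=2.5,fy=2.5,interpolation=cv2.INTER_CUBIC)[:,:,::-1])
  for n,k,h in [('red','r4',.026),('loupe','r3',.038),('obj','r2',.053),('can','r1',.066)]:
    x,y,_=P[k];m=(abs(c[...,2]-h)<.006)&(abs(c[...,0]-x)<.03)&(abs(c[...,1]-y)<.03);w=c[m]
    if len(w):print(cam,n,len(w),'mid-ring',((w.min(0)+w.max(0))/2-P[k])[:2].round(4),'mean-ring',(w.mean(0)-P[k])[:2].round(4),'z',np.median(w[:,2]).round(4))
E
```

```text
[0.49005059 0.14316648 0.22568945] 27.2
top red 150 mid-ring [-0.0014 -0.0001] mean-ring [-0.0018  0.0003] z 0.0264
top loupe 87 mid-ring [-0.0003  0.0007] mean-ring [ 0.0012 -0.0003] z 0.0364
top obj 62 mid-ring [-0.004  -0.0006] mean-ring [-0.0043 -0.002 ] z 0.0521
top can 280 mid-ring [-0.0023 -0.0006] mean-ring [-0.0021 -0.0012] z 0.0667
wrist obj 572 mid-ring [-0.0036 -0.    ] mean-ring [-0.0046 -0.0001] z 0.0526
wrist can 2731 mid-ring [-0.0017  0.0018] mean-ring [-0.0025  0.001 ] z 0.0664
```

View pics/end.png

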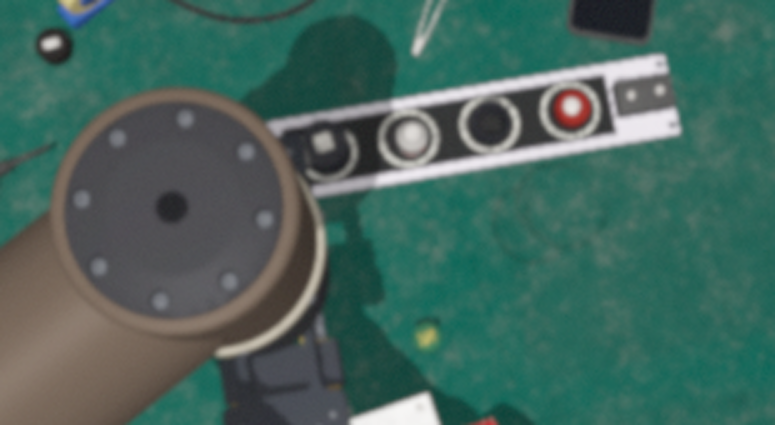

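All four stand on their rings: can at (325,150), objective (408,135), loupe (490,122), red (573,107), with the stop block at (645,93). The green puck is still at (427,335). Each centre is within 5 mm of its ring and the heights are right, so I'm handing in.

```bash
python3 -c "
from plant import r
print(r.close_job())"
```

```text
the job is handed in; nothing more can be done
None
```

The red puck, loupe, objective and can now stand on the rail rings in that order, from the stop block to the riser. I handed the job in at about 27 s.

- **Position:** The last top and wrist depth checks put all four within 5 mm of their ring centres. The objective is furthest off, at about 4 to 5 mm across the rail.
- **Upright:** The measured top heights (26, 36, 52 and 67 mm) fit the objects standing upright on the rail; I did not measure tilt directly.
- **Clearance:** The gripper was open and well away from everything when I handed in.
- **Bystanders:** The green puck looked undisturbed in the final picture. The arm hid the cream puck and the purple look-alike there. The jaws were never lowered near the cream puck and cleared the purple one by a planned 12 mm or more, but I did not re-measure either.
- **Contact:** The objective touched the rail at about 14 N as it was set down, within the limits, and I eased it off before release. No check failed.

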